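# Hold the bib clip open around the feeding chart's edge

## Robot

A 7-joint arm with a two-finger parallel gripper is mounted at the origin on the work surface. World frame = base frame: x ahead of the robot, y to its left, z up, the work surface at z = 0. Lengths are in m, angles in rad, forces in N, time in s.
With the tool pointing down it reaches from about 0.375 to 0.925 m from the base axis. Payload 3.1 kg.
Tool frame: the origin (TCP) lies at the very end of the fingers, on their centre line; the grasp point (between the pads) lies 19 mm behind it (manip.grasp_offset is the distance from the TCP to the grasp point, in m); z points along the fingers, x is the direction in which the jaws open and shut, and the axes are right-handed (so a half turn about z gives the same grasp; the last joint's range is limited). The gripper opens to 85 mm and grips with 20 to 120 N. Pads are 22 mm wide; open, the fingers measure 114 mm over their backs; the gripper's body (76 mm by 85 mm) begins 54 mm behind the grasp point. The pads swing forward as they close: fully open they stand 13 mm farther back than shut.
Start: joints at [-0.098, 0.383, 0.044, 1.598, -0.018, 1.161, -0.05], TCP at [0.65, 0, 0.231] pointing down, gripper open.
Joint ranges: [-2.61, 2.61], [-0.41, 2.15], [-1.48, 1.57], [0, 2.5], [-1.57, 4.71], [0.05, 1.97], [-2.85, 2.85]. Speed limits (rad/s): [2.79, 2.79, 3.14, 3.14, 3.14, 3.14, 3.14].

## Interface

Orientations are given as a 3x3 rotation matrix whose columns are the frame's x, y, z axes.
In Python, from cell import manip, snapshot, finder gives the robot as it stands.
- The arm moves only by the tool move_arm, never from a script. Its argument "moves" is text: rows parted by semicolons, each of 7 numbers parted by spaces: the finger opening in mm, from 0 to 85.4, then the shift along the tool's x, y, z in units of 40 mm (1.0 is 40 mm), then the turn, a rotation vector about the tool's x, y, z in units of 5 degrees (1.0 is 5 degrees). In form: claw tx ty tz rx ry rz; .... A call has 1 to 12 rows; each row is the pose to reach, as a shift and turn from the pose measured when the call began, along the tool's axes at that moment; what a row does not reach only later rows make up. A row lasts 1/12 s, in which the tool goes at most 41.7 mm and 7.16 degrees, less where a joint would pass 70% of its speed; a pose out of reach is approached as far as the arm can. A call with a gripper value outside its range is refused whole. The fingers move at their own pace and stop on an object; "force" is the grip in N (left out, the last holds). Time passes only in rows, so rows that repeat a pose let the fingers close. It gives the time, the measured TCP pose, the force and the opening at its end, in the units of the state.
- manip.observe(): the state, without advancing time (a new reading comes with each control period).
- snapshot(name): name is "scene" or "side" or "wrist"; returns a dict with "img" (480x640x3 uint8, red, green, blue), "fx", "fy", "cx", "cy" (pixels), "R" (3x3) and "t" (3): a world point X has camera coordinates R X + t; the wrist camera has in their place "tool_from_camera" (4x4, takes a point from camera to tool coordinates, whose origin is the TCP and whose axes are the tool frame's). Camera axes: x right, y down, z forward; pixel columns grow to the right and rows downward; lengths in m; the calibration is good to about 2 mm. A picture is of the moment at which its call begins: read the wrist's pose just before it. There is no depth.
- manip.hand_in(): hands the job in, once; it reports no verdict.
Trained networks look in a picture, given as the dict that the camera call returned (one of the last four; its "shot" number tells which), for a name from the list of things; names that differ only in an ending like _2 or _b are one class to them, and where a whole thing is asked for, a point or a joint stands for the part that bears it (a point fixed in the world has none). Each returns a list of dicts, best first, with "score" (0 to 1); they miss things now and then, are a little off and sometimes report something else, mostly with a low value. They report only what shows in the picture. A call takes as long as a camera call.
- finder.regions_of(picture, name): "mask" (480x640 bool, what is visible of it) and "extent" ([left, top, right, bottom] in pixels, round what is visible of it).
- finder.landmark_of(picture, name): "xy" ([column, row] in pixels: a listed point, or the origin of a listed thing).
The state is a dict: "t": time; "joint_positions": joint angles; "joint_vel": joint speeds; "effort": joint torques, N m; "tcp_pos": TCP position; "orientation": TCP orientation; "force": force on the tool from outside, world axes, zero at the start; "moment": the same for the moment, N m; "width": finger opening in m.
Only numpy, scipy, OpenCV 4.12 (cv2) and the standard library are available. Lean on these libraries where they do the work, as an engineer would, in place of code of your own. Each camera call takes 0.05 s, during which the arm holds its last target. There are 200 camera calls.

## Task

First push the feeding-chart stand squarely against the front of the sterilising box, so that the straight back of its foot lies flush along the box. Then squeeze the two handles of the spring bib clip so its jaws spread fully open, lift it off the table, and bring the open jaws in from the side around the overhanging upright edge of the chart card, well past the edge and one jaw on each face, and finish while holding it there, wide open and touching neither chart stand nor box, ready for me to slip a note in. Leave the other things where they are.

Things in the scene. Friction and masses are not known exactly. Their poses are not given: they have to be found in the camera images.
- steriliser: White sterilising box, fixed to the table, 160 mm (its x) by 240 mm (its y), 100 mm tall, with a closed flat hinged lid on top (110 mm in all, overhanging 2 mm). Origin at the centre of its underside. Its flat front face is at its x = -80 mm, looks along its -x (towards the robot) and is the face to lay the stand against.
- box_front (a point): Centre of that front face, 50 mm up.
- stand: Loose feeding-chart stand, 0.2 to 0.45 kg: straight grey foot 60 mm (its x) by 150 mm (its y), 20 mm tall, a stiff white ruled card fixed upright in it. Origin at the centre of the foot's underside, z up. The foot's flat back is at x = +30 mm (front at -30) and starts 30 to 115 mm short of the box, up to 0.3 rad from square.
- foot_back_left (a point): Back corner of the foot at its +y end, at stand (30, 75, 10) mm.
- foot_back_right (a point): Back corner of the foot at its -y end, at stand (30, -75, 10) mm.
- card_edge (a point): Middle of the card's overhanging upright edge, at stand (-12, -125, 56) mm. The card is 4 mm thick, in the stand's y-z plane at x = -12 mm, and spans y = -125 to +70 mm, z = 20 to 92 mm: 50 mm of it overhang the foot at the -y end (robot's right).
- clip: Green plastic spring clip, clothes-peg kind, 65 g, lying flat, 22 mm tall, 107 mm long. Origin on its pivot axis at the underside; x points along the jaws, z up, y across. The closed jaws reach x = +52 mm, each 7 mm thick. Behind the pivot two flat handles run to x = -55 mm, splayed 51 mm wide at their ends; squeeze them together along y, best at x = -35 mm.
- clip_left_tip (a point): Inner face of the +y jaw, 50 mm ahead of the pivot, 11 mm above the underside. Squeezing at x = -35 mm takes about 9 N to start and 12 N for full opening, where a stop is met: handles then parallel, 28 mm over their outsides, jaw tips about 24 mm apart, jaws 40 mm over their outsides. Let go, it springs shut.
- clip_right_tip (a point): Inner face of the -y jaw, 50 mm ahead of the pivot, 11 mm above the underside; opens like the other.
- feeding_bottle: Bystander: clear closed feeding bottle, 54 mm across, 160 mm tall; origin under its centre.
- cup: Bystander: green plastic cup, 68 mm across, 70 mm tall; origin under its centre. It and the clip may swap places.
- spoon: Bystander: steel spoon, 160 mm long, lying along its x.
- bottle_brush: Bystander: hard silicone bottle brush lying along its x, 220 mm long, 36 mm thick head.
- milk_tin: Bystander: milk tin, 90 mm across, 120 mm tall.
- bowl: Bystander: white bowl, 110 mm across, 45 mm tall.
- dummy: Bystander: baby's dummy, 40 mm across, 31 mm tall.

How it is judged:
By the outcome, as a careful person would: the job done as asked, in the order asked, and still so for the second after the job is handed in, while the arm keeps its last pose, push and grip.
It also fails if it takes over 53 s, if anything falls off the work surface, if the arm or the gripper's body presses on something with over 40 N, if the wrist force passes 120 N, or if a joint passes its speed limit or range.

## Working session

There is one attempt and no reset: what is moved stays moved. The work goes in short steps, Python scripts to look and compute and a tool call to move; the robot and the scene stay as the last step left them, time stands still between calls to the robot, and variables do not carry over. Pictures are saved under pics/ and viewed, about 8 in all and at most 12, crops included, and the job is handed in when it is done.

Besides the shell and the picture viewer there is one more tool, called after "Emit:" as name(argument=value, ...), one argument or row to a line, values as JSON. move_arm: Moves the arm, as the interface text tells. Its arguments: {"type":"object","properties":{"moves":{"type":"string"},"force":{"type":"number"}},"required":["moves"]}

```bash
ls; mkdir -p pics; cat > h.py <<'E'
import numpy as np, cv2
from cell import manip, snapshot, finder
def cam(p):
    K=np.array([[p['fx'],0,p['cx']],[0,p['fy'],p['cy']],[0,0,1.]])
    if 'R' in p: return K,np.array(p['R']),np.array(p['t'])
    o=p['obs'];T=np.array(p['tool_from_camera']);Rw=np.array(o['orientation']).reshape(3,3)
    Rc=Rw@T[:3,:3];c=Rw@T[:3,3]+np.array(o['tcp_pos'])
    return K,Rc.T,-Rc.T@c
def snap(n):
    o=manip.observe();p=snapshot(n);p['obs']=o;return p
def plane(p,uv,z):
    K,R,t=cam(p);d=R.T@np.linalg.inv(K)@np.array([uv[0],uv[1],1.]);c=-R.T@t
    return c+d*(z-c[2])/d[2]
def proj(p,X):
    K,R,t=cam(p);q=(K@(R@np.atleast_2d(X).T+t[:,None])).T;return q[:,:2]/q[:,2:]
def tri(ps,uvs):
    A=[]
    for p,(u,v) in zip(ps,uvs):
        K,R,t=cam(p);P=K@np.c_[R,t];A+=[u*P[2]-P[0],v*P[2]-P[1]]
    X=np.linalg.svd(np.array(A)/np.linalg.norm(A,axis=1)[:,None])[2][-1];return X[:3]/X[3]
E
python3 - <<'E'
from h import *
np.set_printoptions(precision=3,suppress=True)
P={n:snap(n) for n in('scene','side','wrist')}
for n in P: cv2.imwrite(f'pics/a_{n}.png',P[n]['img'][:,:,::-1])
im=np.hstack([P[n]['img'][:,:,::-1] for n in('scene','side')]);cv2.imwrite('pics/a.png',cv2.resize(im,(800,300),interpolation=cv2.INTER_AREA))
Z=dict(steriliser=0,box_front=.05,stand=0,foot_back_left=.01,foot_back_right=.01,card_edge=.056,clip=0,clip_left_tip=.011,clip_right_tip=.011,feeding_bottle=0,cup=0,spoon=0,bottle_brush=0.018,milk_tin=0,bowl=0,dummy=0)
for k,z in Z.items():
    for n in P:
        r=finder.landmark_of(P[n],k)
        if r: print(k,n,round(r[0]['score'],2),np.round(r[0]['xy'],1),plane(P[n],r[0]['xy'],z))
print(manip.observe())
E
```

```text
pics
steriliser scene 0.86 [406.6 283. ] [0.692 0.081 0.   ]
steriliser side 0.86 [365.1 208.3] [0.69  0.076 0.   ]
steriliser wrist 0.8 [364.5 125.7] [0.693 0.073 0.   ]
box_front scene 0.41 [471.2 214.1] [0.677 0.306 0.05 ]
box_front side 0.9 [343.6 205.8] [0.611 0.065 0.05 ]
stand scene 0.72 [340.  248.7] [0.53  0.034 0.   ]
stand side 0.73 [320.4 239. ] [0.519 0.01  0.   ]
stand wrist 0.71 [185.   88.1] [0.531 0.105 0.   ]
foot_back_left scene 0.62 [361.1 228.6] [0.523 0.107 0.01 ]
foot_back_left side 0.96 [313.6 211.9] [0.535 0.107 0.01 ]
foot_back_right scene 0.58 [333.9 274.7] [ 0.579 -0.029  0.01 ]
foot_back_right side 0.63 [317.8 152.3] [0.645 0.355 0.01 ]
foot_back_right wrist 0.88 [245.8 244. ] [ 0.581 -0.037  0.01 ]
card_edge scene 0.81 [299.7 269.2] [ 0.545 -0.097  0.056]
card_edge side 0.93 [348.3 248.7] [ 0.558 -0.09   0.056]
card_edge wrist 0.83 [209.7 325.3] [ 0.553 -0.1    0.056]
clip scene 0.89 [230.6 277.1] [ 0.433 -0.2    0.   ]
clip side 0.66 [323.5 308.7] [ 0.441 -0.209  0.   ]
clip_left_tip scene 0.55 [233.7 257.9] [ 0.402 -0.169  0.011]
clip_left_tip side 0.6
[... 1007 characters left out ...]
 [367.  364.6] [ 0.704 -0.176  0.   ]
dummy scene 0.57 [157.6 392.1] [ 0.558 -0.445  0.   ]
dummy side 0.61 [406.3 376.8] [ 0.553 -0.448  0.   ]
dummy wrist 0.33 [208. 324.] [ 0.535 -0.128  0.   ]
{'t': 2.55, 'joint_positions': array([-0.098,  0.383,  0.044,  1.598, -0.018,  1.161, -0.05 ]), 'joint_vel': array([ 0.002, -0.001, -0.   , -0.   ,  0.002, -0.   ,  0.002]), 'effort': array([  0.   , -43.343,   1.023, -24.991,   0.011,   0.002,   0.   ]), 'tcp_pos': array([ 0.65 , -0.   ,  0.231]), 'orientation': array([[ 1.,  0., -0.],
       [ 0., -1., -0.],
       [-0.,  0., -1.]]), 'force': array([-0.301, -0.998,  0.209]), 'moment': array([ 0.006,  0.042, -0.044]), 'width': 0.08529856660999864}
```

View pictures.

View pics/a_side.png

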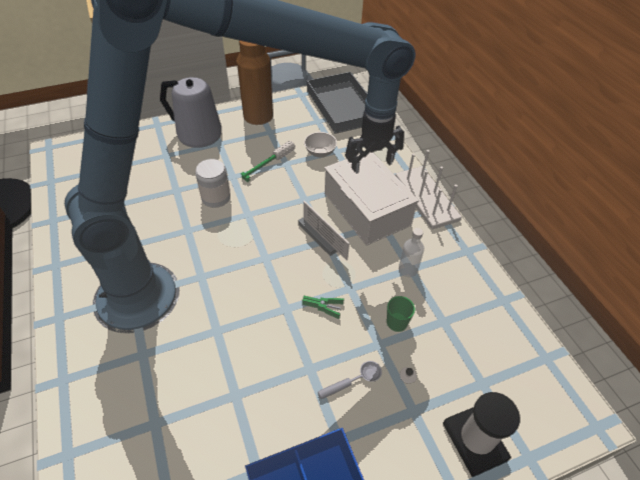

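View pics/a_wrist.png

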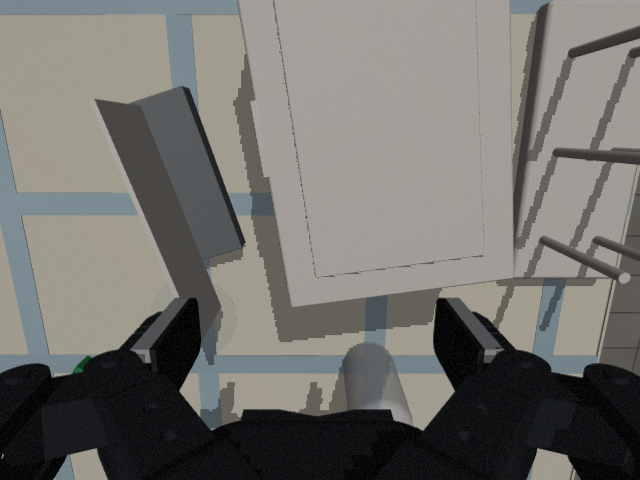

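View pics/a_scene.png

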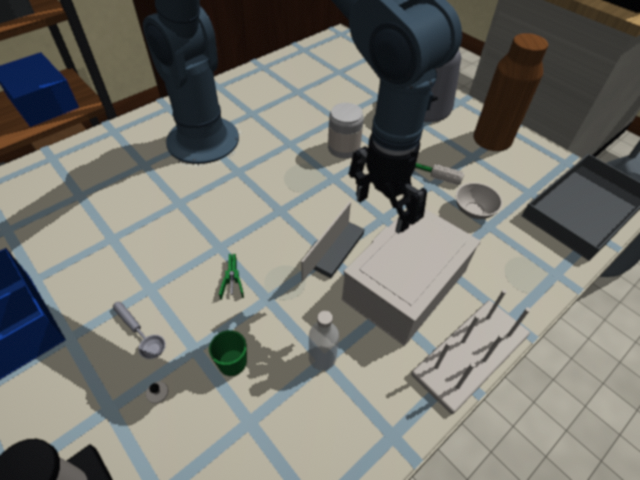

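The pictures show the following:
- **Stand:** between the robot and the box. The foot's back edge runs from wrist pixel (187,88) to (243,243).
- **Box:** the lid's front edge runs from wrist pixel (240,0) to (293,305).
- **Clip:** side pixel (323,305), with jaws towards the robot and left, and handles towards +x/-y.
- **Bottle:** stands beyond the card's overhanging end.

Next I'll work out the angles and the push pose.

```bash
cat >> h.py <<'E'
from scipy.spatial.transform import Rotation as Ro
def Rpush(yaw,th):
    f=np.array([np.cos(yaw),np.sin(yaw),0]);l=np.array([-f[1],f[0],0]);k=np.array([0,0,1.])
    return np.c_[l,np.cos(th)*f+np.sin(th)*k,np.sin(th)*f-np.cos(th)*k]
def Rdown(yaw):
    c,s=np.cos(yaw),np.sin(yaw);return np.array([[c,s,0],[s,-c,0],[0,0,-1.]])
def row(pos,R,o=None):
    o=o or manip.observe();R0=np.array(o['orientation']).reshape(3,3)
    d=R0.T@(np.array(pos)-o['tcp_pos'])/.04;r=Ro.from_matrix(R0.T@R).as_rotvec()/np.radians(5)
    return ' '.join(f'{v:.3f}' for v in np.r_[d,r])
def row2(pos,R,pos0,R0): return row(pos,R,dict(orientation=R0,tcp_pos=np.array(pos0)))
E
python3 - <<'E'
from h import *
np.set_printoptions(precision=4,suppress=True)
p=snap('wrist')
print(p['tool_from_camera'])
a,b=plane(p,(240,0),.11),plane(p,(293,305),.11);d=a-b;print('lid',a,b,np.arctan2(-d[0],d[1]))
a2,b2=plane(p,(187,88),.02),plane(p,(243,243),.02);d=a2-b2;print('foot',a2,b2,np.linalg.norm(d),np.arctan2(-d[0],d[1]))
c=plane(p,(513,277),.11);print('lid corner2',c,np.arctan2(c[1]-b[1],c[0]-b[0]))
yaw=.172
print(row((.46,.016,.12),Rpush(yaw,np.radians(20))))
print(row((.46,.016,.007),Rpush(yaw,np.radians(20))))
E
```

```text
[[ 1.      0.0001 -0.0004  0.0006]
 [-0.      0.9652  0.2617 -0.0666]
 [ 0.0005 -0.2617  0.9652 -0.1432]
 [ 0.      0.      0.      1.    ]]
lid [0.6044 0.1436 0.11  ] [ 0.6331 -0.0556  0.11  ] 0.14324986296629486
foot [0.5402 0.1032 0.02  ] [ 0.5811 -0.0338  0.02  ] 0.14296524367284624 0.2900392162854075
lid corner2 [ 0.7918 -0.0337  0.11  ] 0.13730296571029446
-4.750 -0.400 2.782 -2.929 3.482 -19.744
-4.750 -0.400 5.607 -2.929 3.482 -19.744
```

```bash
python3 - <<'E'
from h import *
R=Rpush(.14,np.radians(20))
print(row((.458,.018,.16),R))
print(row((.458,.018,.007),R))
E
```

```text
-4.800 -0.450 1.782 -2.970 3.418 -19.383
-4.800 -0.450 5.607 -2.970 3.418 -19.383
```

Emit:
move_arm(
  moves="70 -4.8 -0.45 0 -2.97 3.42 -19.38;70 -4.8 -0.45 0 -2.97 3.42 -19.38;70 -4.8 -0.45 0 -2.97 3.42 -19.38;70 -4.8 -0.45 0 -2.97 3.42 -19.38;70 -4.8 -0.45 0 -2.97 3.42 -19.38;70 -4.8 -0.45 0 -2.97 3.42 -19.38;70 -4.8 -0.45 0.5 -2.97 3.42 -19.38;70 -4.8 -0.45 0.8 -2.97 3.42 -19.38;70 -4.8 -0.45 1.0 -2.97 3.42 -19.38;70 -4.8 -0.45 1.2 -2.97 3.42 -19.38;70 -4.8 -0.45 1.5 -2.97 3.42 -19.38;70 -4.8 -0.45 1.78 -2.97 3.42 -19.38",
)

```text
t: 3.6
tcp_pos: [0.4582, 0.0182, 0.1602]
orientation: [[0.085, 0.947, 0.309], [0.996, -0.092, 0.008], [0.036, 0.307, -0.951]]
force: [0.1, 0.6, 0.1]
width: 0.07
```

```bash
python3 - <<'E'
from h import *
R=Rpush(.14,np.radians(20))
print(row((.458,.018,.16),R))
print(row((.458,.018,.01),R))
E
```

```text
-0.007 -0.006 0.003 -0.377 0.453 -2.571
-0.140 -1.156 3.570 -0.377 0.453 -2.571
```

Emit:
move_arm(
  moves="70 0 0 0 -0.38 0.45 -2.57;70 0 0 0 -0.38 0.45 -2.57;70 -0.05 -0.4 1.2 -0.38 0.45 -2.57;70 -0.1 -0.8 2.4 -0.38 0.45 -2.57;70 -0.12 -1.0 3.1 -0.38 0.45 -2.57;70 -0.14 -1.1 3.4 -0.38 0.45 -2.57;70 -0.14 -1.156 3.57 -0.38 0.45 -2.57;70 -0.14 -1.156 3.57 -0.38 0.45 -2.57",
)

```text
t: 4.27
tcp_pos: [0.4566, 0.0179, 0.0083]
orientation: [[-0.139, 0.932, 0.335], [0.99, 0.131, 0.047], [-0.0, 0.338, -0.941]]
force: [0.2, -0.9, 0.8]
width: 0.0699
```

```bash
python3 - <<'E'
from h import *
np.set_printoptions(precision=4,suppress=True)
o=manip.observe();print(o['tcp_pos'],o['orientation'],o['force'])
p=snap('wrist');cv2.imwrite('pics/b.png',p['img'][:,:,::-1])
f=np.array([np.cos(.14),np.sin(.14),0])
R=Rpush(.14,np.radians(20))
for d in (.02,.04,.06,.08,.1): 
    q=np.array(o['tcp_pos'])+d*f; q[2]=.008; print(d,row(q,R))
E
```

```text
[0.4566 0.0179 0.0083] [[-0.1393  0.9318  0.3351]
 [ 0.9902  0.1311  0.0471]
 [-0.      0.3384 -0.941 ]] [ 0.1658 -0.9067  0.7624]
0.02 0.003 0.416 0.202 -0.003 0.003 -0.002
0.04 0.003 0.886 0.373 -0.003 0.003 -0.002
0.06 0.003 1.356 0.544 -0.003 0.003 -0.002
0.08 0.003 1.826 0.715 -0.003 0.003 -0.002
0.1 0.003 2.296 0.886 -0.003 0.003 -0.002
```

View pics/b.png

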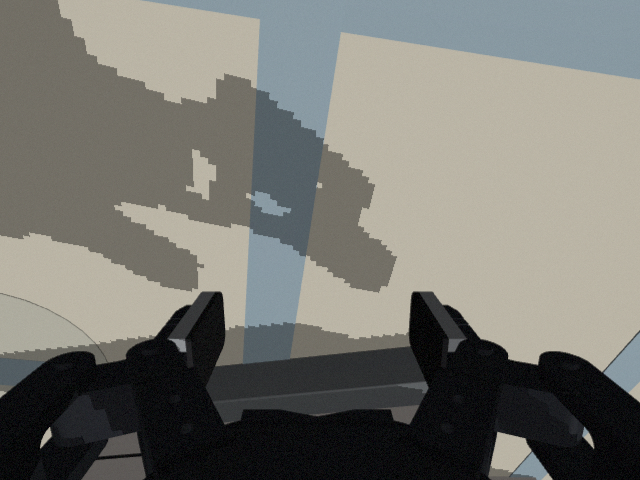

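The stand's foot front lies just ahead of both fingertips (rows 345–415). I'll push slowly.

Emit:
move_arm(
  moves="70 0 0.19 0.07 0 0 0;70 0 0.38 0.14 0 0 0;70 0 0.56 0.21 0 0 0;70 0 0.73 0.27 0 0 0;70 0 0.9 0.33 0 0 0;70 0 1.07 0.39 0 0 0;70 0 1.23 0.45 0 0 0;70 0 1.4 0.51 0 0 0;70 0 1.54 0.56 0 0 0;70 0 1.66 0.605 0 0 0;70 0 1.76 0.64 0 0 0;70 0 1.83 0.66 0 0 0",
)

```text
t: 5.32
tcp_pos: [0.535, 0.0292, 0.0112]
orientation: [[-0.139, 0.931, 0.337], [0.99, 0.131, 0.048], [0.001, 0.341, -0.94]]
force: [-8.6, -0.1, 13.0]
width: 0.0701
```

```bash
python3 - <<'E'
from h import *
np.set_printoptions(precision=4,suppress=True)
p=snap('scene');s=snap('side');v=np.vstack
C=[cv2.resize(q['img'][y:y+150,x:x+200,::-1],(400,300),interpolation=cv2.INTER_CUBIC) for q,x,y in((p,260,180),(s,270,130))]
w=snap('wrist')
cv2.imwrite('pics/c.png',np.hstack(C))
for k,z in(('foot_back_left',.01),('foot_back_right',.01),('card_edge',.056)):
  for q in(p,s):
    r=finder.landmark_of(q,k)
    if r: print(k,round(r[0]['score'],2),np.round(r[0]['xy'],1),plane(q,r[0]['xy'],z))
E
```

```text
foot_back_left 0.7 [376.3 244.5] [0.5796 0.1004 0.01  ]
foot_back_left 0.56 [332.4 206.8] [0.5953 0.1071 0.01  ]
foot_back_right 0.75 [339.8 284.7] [ 0.6059 -0.0372  0.01  ]
foot_back_right 0.7 [355.3 239.1] [ 0.6082 -0.0325  0.01  ]
card_edge 0.9 [307.7 278.7] [ 0.5735 -0.0994  0.056 ]
card_edge 0.87 [354.4 247.4] [ 0.5751 -0.092   0.056 ]
```

View pics/c.png

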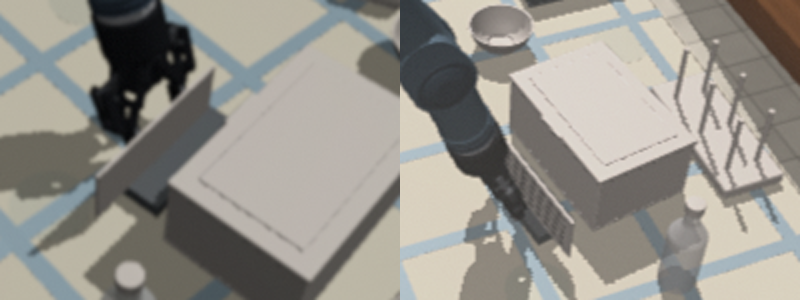

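The stand is nearly square to the box with a small gap left. The upward force shows that the open fingertips sit higher than the TCP and are riding on the foot's edge. I'll back off, go lower and push again.

```bash
python3 - <<'E'
from h import *
np.set_printoptions(precision=4,suppress=True)
o=manip.observe()
f=np.array([np.cos(.14),np.sin(.14),0]);R=Rpush(.14,np.radians(20));q0=np.array(o['tcp_pos'])
for d,z in((-.025,.011),(-.025,.002),(-.025,-.004)):
    q=q0+d*f;q[2]=z;print(d,z,row(q,R))
E
```

```text
-0.025 0.011 -0.000 -0.590 -0.206 0.003 -0.003 -0.002
-0.025 0.002 -0.000 -0.667 0.006 0.003 -0.003 -0.002
-0.025 -0.004 -0.000 -0.719 0.146 0.003 -0.003 -0.002
```

Emit:
move_arm(
  moves="70 0 -0.3 -0.1 0 0 0;70 0 -0.59 -0.2 0 0 0;70 0 -0.65 -0.05 0 0 0;70 0 -0.67 0.01 0 0 0;70 0 -0.67 0.01 0 0 0;70 0 -0.69 0.08 0 0 0;70 0 -0.69 0.08 0 0 0",
)

```text
t: 6.35
tcp_pos: [0.512, 0.026, -0.0013]
orientation: [[-0.14, 0.93, 0.339], [0.99, 0.131, 0.048], [0.0, 0.343, -0.939]]
force: [-0.2, -0.1, -0.3]
width: 0.0699
```

Emit:
move_arm(
  moves="70 0 0.12 0.045 0 0 0;70 0 0.24 0.09 0 0 0;70 0 0.36 0.13 0 0 0;70 0 0.46 0.17 0 0 0;70 0 0.56 0.205 0 0 0;70 0 0.65 0.24 0 0 0;70 0 0.71 0.26 0 0 0;70 0 0.71 0.26 0 0 0",
)

```text
t: 7.02
tcp_pos: [0.5426, 0.0303, -0.0014]
orientation: [[-0.14, 0.93, 0.34], [0.99, 0.131, 0.048], [0.0, 0.343, -0.939]]
force: [-0.4, -0.2, 0.0]
width: 0.07
```

Emit:
move_arm(
  moves="70 0 0.06 0.022 0 0 0;70 0 0.12 0.044 0 0 0;70 0 0.17 0.062 0 0 0;70 0 0.22 0.08 0 0 0;70 0 0.27 0.098 0 0 0;70 0 0.31 0.113 0 0 0;70 0 0.31 0.113 0 0 0",
)

```text
t: 7.6
tcp_pos: [0.5515, 0.0316, -0.0031]
orientation: [[-0.14, 0.933, 0.332], [0.99, 0.132, 0.047], [0.0, 0.335, -0.942]]
force: [-9.1, -0.9, 6.0]
width: 0.0699
```

```bash
python3 - <<'E'
from h import *
np.set_printoptions(precision=4,suppress=True)
p=snap('scene');s=snap('side')
C=[cv2.resize(q['img'][y:y+110,x:x+100,::-1],(400,440),interpolation=cv2.INTER_CUBIC) for q,x,y in((p,300,200),(s,310,160))]
cv2.imwrite('pics/d.png',np.hstack(C))
for k,z in(('foot_back_left',.01),('foot_back_right',.01),('card_edge',.056)):
  for q in(p,s):
    r=finder.landmark_of(q,k)
    if r: print(k,round(r[0]['score'],2),np.round(r[0]['xy'],1),plane(q,r[0]['xy'],z))
o=manip.observe();print(o['force'],o['moment'],o['tcp_pos'])
E
```

```text
foot_back_left 0.7 [337.  204.4] [0.6121 0.1115 0.01  ]
foot_back_right 0.8 [350.2 294.3] [ 0.6376 -0.0367  0.01  ]
foot_back_right 0.56 [360.5 237.8] [ 0.6241 -0.0333  0.01  ]
card_edge 0.85 [312.2 282.1] [ 0.5857 -0.0978  0.056 ]
card_edge 0.89 [361.9 243.9] [ 0.599 -0.088  0.056]
[-8.8286 -1.5427  5.5122] [-0.1759  1.6835  0.1469] [ 0.5514  0.0315 -0.0031]
```

View pics/d.png

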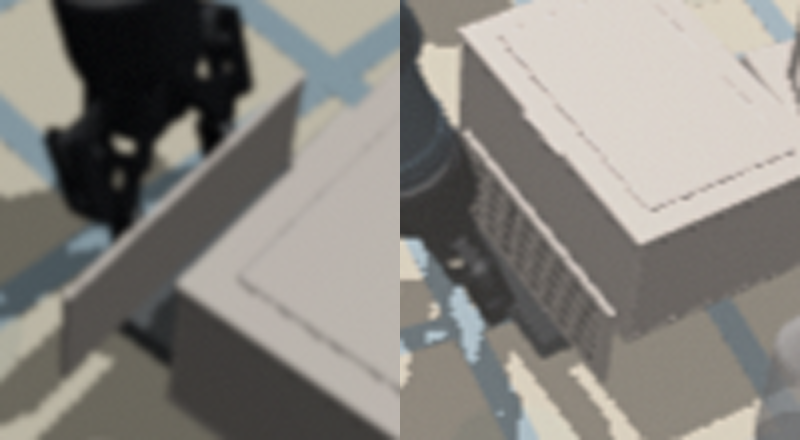

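Emit:
move_arm(
  moves="70 0 0.12 0 0 0 0;70 0 0.18 0 0 0 0;70 0 0.24 0.02 0 0 0;70 0 0.24 0.02 0 0 0",
)

```text
t: 8.33
tcp_pos: [0.5514, 0.0316, -0.0044]
orientation: [[-0.14, 0.939, 0.315], [0.99, 0.133, 0.045], [0.001, 0.318, -0.948]]
force: [-15.6, -2.8, 11.3]
width: 0.0698
```

Emit:
move_arm(
  moves="70 0 -0.3 -0.1 0 0 0;70 0 -0.65 -0.22 0 0 0;70 0 -1.0 -0.34 0 0 0;70 0 -0.7 -1.3 0 0 0;70 0 -0.35 -2.3 0 0 0;70 0 0 -3.3 0 0 0;70 0 0.3 -4.3 0 0 0;70 0 0.6 -5.2 0 0 0;70 0 0.6 -5.2 0 0 0",
)

```text
t: 9.08
tcp_pos: [0.5171, 0.0264, 0.2125]
orientation: [[-0.14, 0.931, 0.337], [0.99, 0.132, 0.049], [0.001, 0.341, -0.94]]
force: [1.1, 0.8, -0.1]
width: 0.0697
```

```bash
python3 - <<'E'
from h import *
o=manip.observe();print(o['force'])
print(row((.56,-.03,.23),Rdown(.5)))
E
```

```text
[ 1.13255404  0.80908858 -0.10963848]
-1.545 0.962 -0.119 3.473 -2.421 13.735
```

Emit:
move_arm(
  moves="85 -1.5 0.96 -0.12 3.47 -2.42 13.7;85 -1.5 0.96 -0.12 3.47 -2.42 13.7;85 -1.5 0.96 -0.12 3.47 -2.42 13.7;85 -1.5 0.96 -0.12 3.47 -2.42 13.7;85 -1.5 0.96 -0.12 3.47 -2.42 13.7;85 -1.5 0.96 -0.12 3.47 -2.42 13.7;85 -1.5 0.96 -0.12 3.47 -2.42 13.7;85 -1.5 0.96 -0.12 3.47 -2.42 13.7;85 -1.5 0.96 -0.12 3.47 -2.42 13.7;85 -1.5 0.96 -0.12 3.47 -2.42 13.7;85 -1.5 0.96 -0.12 3.47 -2.42 13.7;85 -1.5 0.96 -0.12 3.47 -2.42 13.7",
)

```text
t: 10.08
tcp_pos: [0.5608, -0.0285, 0.2301]
orientation: [[0.875, 0.484, 0.003], [0.484, -0.875, -0.001], [0.002, 0.002, -1.0]]
force: [-0.4, 0.4, -0.2]
width: 0.0851
```

```bash
python3 - <<'E'
from h import *
np.set_printoptions(precision=4,suppress=True)
p=snap('wrist');cv2.imwrite('pics/e.png',p['img'][:,:,::-1]);import pickle;pickle.dump(p,open('e.pkl','wb'))
for k,z in(('foot_back_left',.01),('foot_back_right',.01),('card_edge',.056),('clip',0),('clip_left_tip',.011),('clip_right_tip',.011)):
    r=finder.landmark_of(p,k)
    if r: print(k,round(r[0]['score'],2),np.round(r[0]['xy'],1),plane(p,r[0]['xy'],z))
print(row((.455,-.215,.2),Rdown(.785)))
E
```

```text
foot_back_left 0.98 [437.9  99.2] [0.6092 0.1059 0.01  ]
foot_back_right 0.86 [372.3 249.8] [ 0.6302 -0.0402  0.01  ]
card_edge 0.87 [313.7 303.8] [ 0.5979 -0.0989  0.056 ]
clip 0.66 [131.6 291.7] [ 0.44   -0.2003  0.    ]
clip_left_tip 0.41 [429.3 148.9] [0.6257 0.0665 0.011 ]
clip_right_tip 0.98 [102.3 251.4] [ 0.402 -0.168  0.011]
-4.543 2.831 0.753 0.009 -0.003 -3.222
```

View pics/e.png

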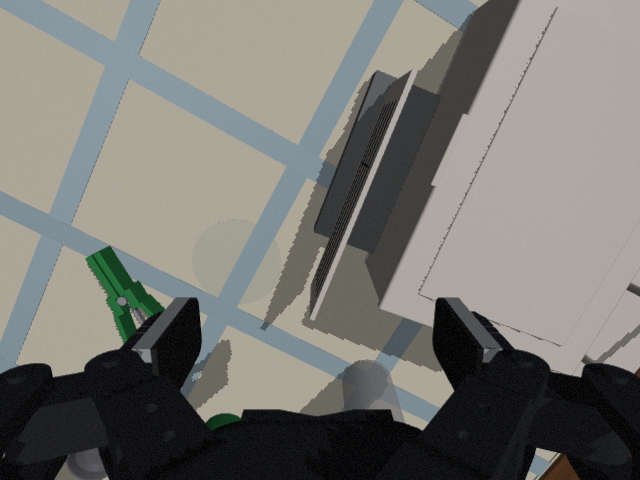

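Foot and box are flush: the foot-back yaw is 0.143 and the box yaw is about 0.14. The clip's pivot shows at (122,300), jaw tip at (97,252). I'll move over the handles and look from close.

```bash
python3 - <<'E'
from h import *
print(row((.467,-.222,.13),Rdown(.87)))
E
```

```text
-4.366 3.127 2.503 0.009 -0.003 -4.196
```

Emit:
move_arm(
  moves="85 -4.37 3.13 0 0 0 -4.2;85 -4.37 3.13 0 0 0 -4.2;85 -4.37 3.13 0.5 0 0 -4.2;85 -4.37 3.13 1 0 0 -4.2;85 -4.37 3.13 1.5 0 0 -4.2;85 -4.37 3.13 2 0 0 -4.2;85 -4.37 3.13 2.5 0 0 -4.2;85 -4.37 3.13 2.5 0 0 -4.2",
)

```text
t: 11.1
tcp_pos: [0.4613, -0.2228, 0.1256]
orientation: [[0.648, 0.762, -0.009], [0.762, -0.648, 0.002], [-0.004, -0.008, -1.0]]
force: [-1.3, 0.7, 0.4]
width: 0.0849
```

```bash
python3 - <<'E'
from h import *
np.set_printoptions(precision=4,suppress=True)
p=snap('wrist');cv2.imwrite('pics/f.png',p['img'][:,:,::-1]);import pickle;pickle.dump(p,open('f.pkl','wb'))
for k,z in(('clip',0),('clip_left_tip',.011),('clip_right_tip',.011)):
    r=finder.landmark_of(p,k)
    if r: print(k,round(r[0]['score'],2),np.round(r[0]['xy'],1),plane(p,r[0]['xy'],z))
E
```

```text
clip 0.88 [323.8 188.1] [ 0.4415 -0.1993  0.    ]
clip_left_tip 0.87 [312.  110.6] [ 0.3982 -0.1727  0.011 ]
clip_right_tip 0.58 [320.1 111.3] [ 0.4019 -0.1691  0.011 ]
```

View pics/f.png

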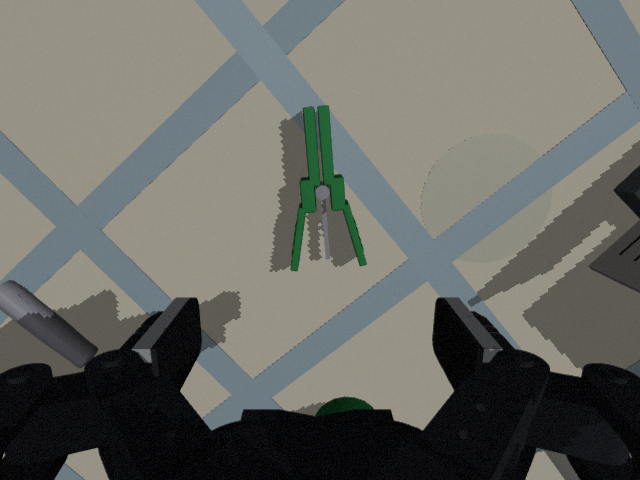

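```bash
python3 - <<'E'
from h import *
import pickle
np.set_printoptions(precision=4,suppress=True)
p=pickle.load(open('f.pkl','rb'))
t,v,h=[plane(p,u,.022) for u in((316.5,106),(322,191),(329,267))]
hl,hr=[plane(p,u,.022) for u in((295,268),(363,263))]
print(t,v,h,np.linalg.norm(t-h),np.linalg.norm(t-v),np.linalg.norm(hl-hr))
d=t-h;a=np.arctan2(d[1],d[0]);print('clip yaw',a)
u=np.array([np.cos(a),np.sin(a),0]);mid=(t+h)/2
g=mid-u*(.0335);print('grasp (x=-35)',g, 'pivot',mid+u*.0015)
Rg=Rdown(a-np.pi/2)
for z in(.08,.04,.02,.008,.003): print(z,row((g[0],g[1],z),Rg))
E
```

```text
[ 0.3986 -0.1693  0.022 ] [ 0.4398 -0.1998  0.022 ] [ 0.4816 -0.2289  0.022 ] 0.10218672656302615 0.0512423993150932 0.04536841697406795
clip yaw 2.518128828160024
grasp (x=-35) [ 0.4673 -0.2187  0.022 ] pivot [ 0.4389 -0.1982  0.022 ]
0.08 0.018 -0.086 1.298 0.046 -0.021 -0.850
0.04 0.016 -0.090 2.298 0.046 -0.021 -0.850
0.02 0.015 -0.092 2.798 0.046 -0.021 -0.850
0.008 0.015 -0.093 3.098 0.046 -0.021 -0.850
0.003 0.014 -0.093 3.223 0.046 -0.021 -0.850
```

Emit:
move_arm(
  force=40,
  moves="85 0.015 -0.09 0.8 0.05 0 -0.85;85 0.015 -0.09 1.6 0.05 0 -0.85;85 0.015 -0.09 2.3 0.05 0 -0.85;85 0.015 -0.09 2.9 0.05 0 -0.85;85 0.015 -0.09 3.2 0.05 0 -0.85;85 0.015 -0.09 3.2 0.05 0 -0.85;60 0.015 -0.09 3.2 0.05 0 -0.85;60 0.015 -0.09 3.2 0.05 0 -0.85;60 0.015 -0.09 3.2 0.05 0 -0.85",
)

```text
t: 12.05
tcp_pos: [0.4695, -0.2194, 0.0059]
orientation: [[0.584, 0.812, 0.005], [0.812, -0.584, 0.0], [0.003, 0.004, -1.0]]
force: [1.0, -0.0, -0.4]
width: 0.0601
```

Emit:
move_arm(
  force=40,
  moves="40 0 0 0 0 0 0;40 0 0 0.03 0 0 0;30 0 0 0.05 0 0 0;20 0 0 0.05 0 0 0;20 0 0 0.05 0 0 0;20 0 0 0.05 0 0 0;20 0 0 0.05 0 0 0",
)

```text
t: 12.63
tcp_pos: [0.4721, -0.2212, 0.0069]
orientation: [[0.584, 0.812, 0.01], [0.812, -0.584, -0.002], [0.005, 0.009, -1.0]]
force: [-0.7, 0.1, 9.7]
width: 0.0261
```

```bash
python3 - <<'E'
from h import *
np.set_printoptions(precision=4,suppress=True)
o=manip.observe();print(o['tcp_pos'],o['width'],o['force'])
p=snap('wrist');cv2.imwrite('pics/g.png',cv2.resize(p['img'][60:420,140:500,::-1],(360,360)));import pickle;pickle.dump(p,open('g.pkl','wb'))
for k,z in(('clip',0),('clip_left_tip',.011),('clip_right_tip',.011)):
    r=finder.landmark_of(p,k)
    if r: print(k,round(r[0]['score'],2),np.round(r[0]['xy'],1),plane(p,r[0]['xy'],z))
E
```

```text
[ 0.4721 -0.2212  0.0069] 0.026099764564868823 [-0.7399  0.1447  9.6853]
clip 0.8 [317.  200.5] [ 0.4397 -0.1968  0.    ]
clip_left_tip 0.7 [270.4  62.4] [ 0.3922 -0.1814  0.011 ]
clip_right_tip 0.68 [356.   57.5] [ 0.4072 -0.1579  0.011 ]
```

View pics/g.png

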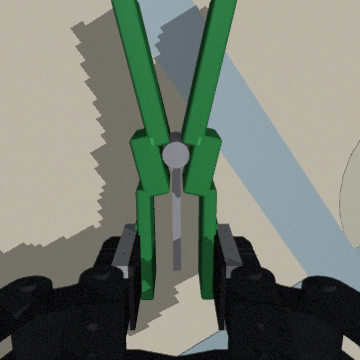

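The clip is squeezed fully open (handles parallel, tips about 24–28 mm apart, width 26 mm). I'll lift it, then turn it.

```bash
python3 - <<'E'
from h import *
o=manip.observe();Rg=np.array(o['orientation'])
R=Rdown(.142);q=np.array(o['tcp_pos'])
for z in(.05,.12,.15): print(row((q[0],q[1],z),R))
print(row((.615,-.222,.15),R))
E
```

```text
0.005 0.010 -1.077 0.080 -0.091 9.227
0.013 0.026 -2.827 0.080 -0.091 9.227
0.016 0.033 -3.577 0.080 -0.091 9.227
2.086 2.945 -3.540 0.080 -0.091 9.227
```

Emit:
move_arm(
  moves="20 0 0 -0.15 0 0 0;20 0 0 -0.4 0 0 0;20 0 0 -0.8 0.08 -0.09 0;20 0 0 -1.3 0.08 -0.09 0;20 0 0 -1.9 0.08 -0.09 1;20 0 0 -2.5 0.08 -0.09 2;20 0 0 -3 0.08 -0.09 3;20 0 0 -3.4 0.08 -0.09 4;20 0 0 -3.58 0.08 -0.09 5;20 0 0 -3.58 0.08 -0.09 6;20 0 0 -3.58 0.08 -0.09 7;20 0 0 -3.58 0.08 -0.09 8",
)

```text
t: 13.83
tcp_pos: [0.4707, -0.2208, 0.1513]
orientation: [[0.97, 0.242, 0.002], [0.242, -0.97, -0.0], [0.001, 0.001, -1.0]]
force: [-0.4, -0.2, -2.1]
width: 0.0261
```

```bash
python3 - <<'E'
from h import *
R=Rdown(.142)
print(row((.615,-.222,.15),R))
print(row((.615,-.222,.052),R))
E
```

```text
3.493 0.902 0.037 0.007 -0.016 1.177
3.490 0.900 2.487 0.007 -0.016 1.177
```

Emit:
move_arm(
  moves="20 0.4 0.1 0 0 0 0.6;20 0.9 0.23 0 0 0 1.18;20 1.4 0.36 0 0 0 1.18;20 1.9 0.49 0 0 0 1.18;20 2.4 0.62 0 0 0 1.18;20 2.9 0.75 0.2 0 0 1.18;20 3.3 0.85 0.6 0 0 1.18;20 3.49 0.9 1.0 0 0 1.18;20 3.49 0.9 1.5 0 0 1.18;20 3.49 0.9 2.0 0 0 1.18;20 3.49 0.9 2.3 0 0 1.18;20 3.49 0.9 2.48 0 0 1.18",
)

```text
t: 14.83
tcp_pos: [0.6135, -0.2213, 0.0506]
orientation: [[0.99, 0.141, -0.002], [0.141, -0.99, 0.001], [-0.002, -0.001, -1.0]]
force: [-0.4, -0.6, -2.2]
width: 0.0259
```

```bash
python3 - <<'E'
from h import *
np.set_printoptions(precision=4,suppress=True)
o=manip.observe();print(o['tcp_pos'],o['orientation'],o['width'],o['force'])
p=snap('wrist');cv2.imwrite('pics/i.png',p['img'][:,:,::-1]);import pickle;pickle.dump(p,open('i.pkl','wb'))
for k,z in(('clip',o['tcp_pos'][2]-.007),('clip_left_tip',o['tcp_pos'][2]+.004),('clip_right_tip',o['tcp_pos'][2]+.004),('card_edge',.056)):
    r=finder.landmark_of(p,k)
    if r: print(k,round(r[0]['score'],2),np.round(r[0]['xy'],1),plane(p,r[0]['xy'],z))
E
```

```text
[ 0.6135 -0.2213  0.0506] [[ 0.99    0.1414 -0.0017]
 [ 0.1414 -0.99    0.0007]
 [-0.0016 -0.001  -1.    ]] 0.02591146656187206 [-0.3821 -0.5558 -2.2465]
clip 0.68 [312.9 203.1] [ 0.607  -0.1817  0.0436]
clip_left_tip 0.65 [273.3  62.2] [ 0.5874 -0.1352  0.0546]
clip_right_tip 0.75 [352.2  63.6] [ 0.6132 -0.132   0.0546]
```

View pics/i.png

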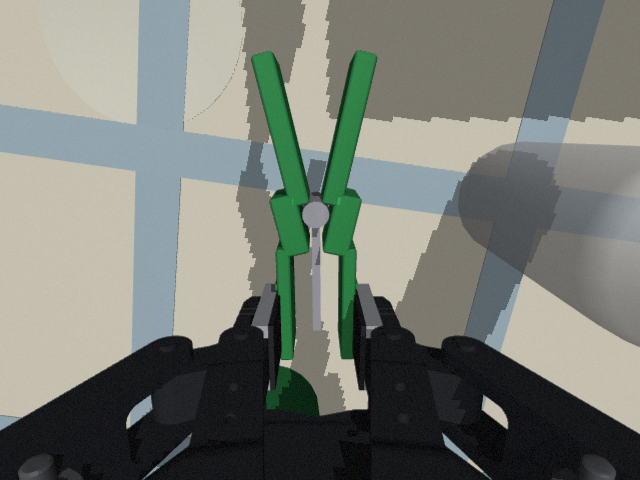

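Emit:
move_arm(
  moves="20 0.05 -0.1 -0.03 0 0 0;20 0.05 -0.25 -0.03 0 0 0;20 0.05 -0.4 -0.03 0 0 0;20 0.05 -0.55 -0.03 0 0 0;20 0.05 -0.68 -0.03 0 0 0;20 0.05 -0.75 -0.03 0 0 0;20 0.05 -0.75 -0.03 0 0 0",
)

```text
t: 15.67
tcp_pos: [0.6137, -0.1907, 0.0548]
orientation: [[0.99, 0.143, 0.004], [0.143, -0.99, 0.0], [0.003, 0.0, -1.0]]
force: [-0.4, 1.0, -1.0]
width: 0.0262
```

```bash
python3 - <<'E'
from h import *
np.set_printoptions(precision=4,suppress=True)
o=manip.observe();print(o['tcp_pos'],o['width'],o['force'])
p=snap('wrist');cv2.imwrite('pics/j.png',cv2.resize(p['img'][0:240,200:460,::-1],(780,720))[:600]);import pickle;pickle.dump(p,open('j.pkl','wb'))
for k,z in(('clip_left_tip',o['tcp_pos'][2]+.004),('clip_right_tip',o['tcp_pos'][2]+.004),('card_edge',.056)):
    r=finder.landmark_of(p,k)
    if r: print(k,round(r[0]['score'],2),np.round(r[0]['xy'],1),plane(p,r[0]['xy'],z))
E
```

```text
[ 0.6137 -0.1907  0.0548] 0.02617068792028039 [-0.4388  0.964  -1.0318]
clip_left_tip 0.62 [274.5  60. ] [ 0.5878 -0.104   0.0588]
clip_right_tip 0.67 [354.2  61.2] [ 0.6138 -0.1006  0.0588]
card_edge 0.84 [302.1  42.4] [ 0.5959 -0.0969  0.056 ]
```

View pics/j.png

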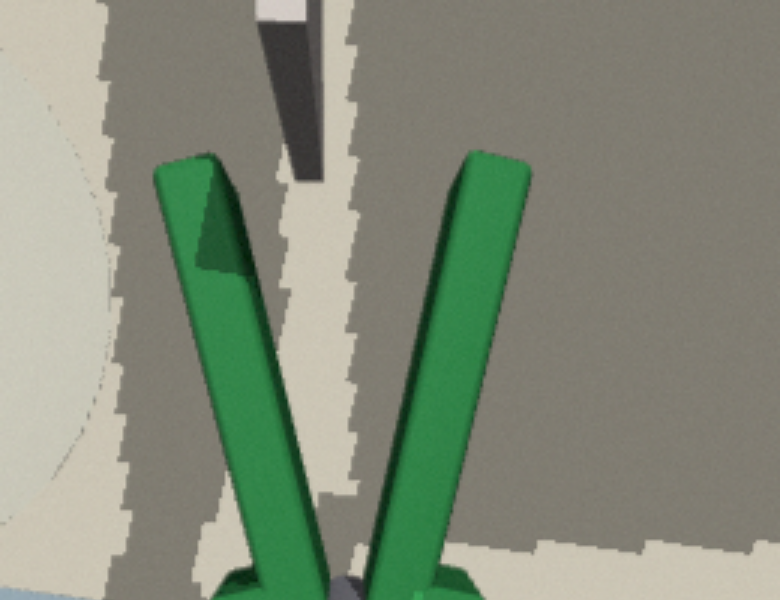

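```bash
python3 - <<'E'
from h import *
import pickle
np.set_printoptions(precision=4,suppress=True)
p=pickle.load(open('j.pkl','rb'));R=np.array(p['obs']['orientation']);q=np.array(p['obs']['tcp_pos'])
f=lambda u,z:(plane(p,u,z)-q)@R*1000
print('card top',f((293.5,7.3),.092),'bot',f((303,60.3),.02))
zt=q[2]+.015
# jaw tip inner & outer corners on clip top face
for n,u in dict(Lout=(251.7,58),Lin=(271,51),Rin=(356,50.5),Rout=(376.5,58)).items(): print(n,f(u,zt))
# inner top edge near pivot
for n,u in dict(Lin2=(306,180),Rin2=(325,180)).items(): print(n,f(u,zt))
print(manip.observe()['tcp_pos'])
E
```

```text
card top [ -4.9867 -95.7738 -37.2619] bot [ -5.1428 -95.8138  34.738 ]
Lout [-18.9834 -88.2443 -15.109 ]
Lin [-13.1059 -90.1829 -15.0895]
Rin [ 12.4241 -90.3353 -15.0008]
Rout [ 18.6682 -88.2643 -14.9781]
Lin2 [ -2.869  -51.6071 -15.0352]
Rin2 [  3.3301 -51.6051 -15.0136]
[ 0.6137 -0.1931  0.055 ]
```

Wrist crop: the card end is at about full-image column 293–303, 5 mm left of the jaw centre, and the jaw tips are 6 mm short of it. I'll shift 5 mm, then go in.

Emit:
move_arm(
  moves="20 -0.06 0 0 0 0 0;20 -0.12 0 0 0 0 0;20 -0.12 -0.05 0 0 0 0;20 -0.12 -0.15 0 0 0 0;20 -0.12 -0.26 0 0 0 0;20 -0.12 -0.37 0 0 0 0;20 -0.12 -0.48 0 0 0 0;20 -0.12 -0.58 0 0 0 0;20 -0.12 -0.66 0 0 0 0;20 -0.12 -0.7 0 0 0 0;20 -0.12 -0.7 0 0 0 0",
)

```text
t: 16.78
tcp_pos: [0.6051, -0.1652, 0.0549]
orientation: [[0.99, 0.141, 0.004], [0.141, -0.99, -0.001], [0.004, 0.002, -1.0]]
force: [0.0, 1.3, -0.8]
width: 0.0258
```

```bash
python3 - <<'E'
from h import *
np.set_printoptions(precision=4,suppress=True)
p=snap('wrist');o=p['obs'];print(o['tcp_pos'],o['width'],o['force'],o['orientation'])
cv2.imwrite('pics/k.png',cv2.resize(p['img'][0:240,200:460,::-1],(780,720))[:600]);import pickle;pickle.dump(p,open('k.pkl','wb'))
print(manip.observe()['tcp_pos'])
E
```

```text
[ 0.6051 -0.1652  0.0549] 0.025849135462093206 [ 0.0035  1.2658 -0.7986] [[ 0.9899  0.1415  0.0039]
 [ 0.1415 -0.9899 -0.0012]
 [ 0.0037  0.0017 -1.    ]]
[ 0.6051 -0.1658  0.055 ]
```

View pics/k.png

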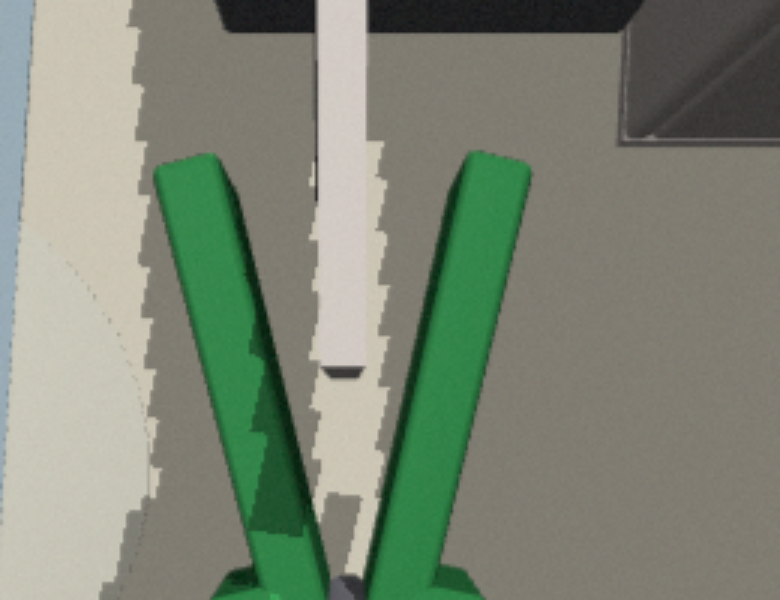

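```bash
python3 - <<'E'
from h import *
import pickle
np.set_printoptions(precision=1,suppress=True)
p=pickle.load(open('k.pkl','rb'));R=np.array(p['obs']['orientation']);q=np.array(p['obs']['tcp_pos'])
f=lambda u,z:(plane(p,u,z)-q)@R*1000
for n,u,z in(('cardL',(306.7,122.3),.092),('cardR',(322,122.3),.092),('cardmid far',(313.8,20),.092),('bot',(314.2,125.7),.02),('foot back corner top',(413,0),.02),('box corner bottom',(406.5,47.5),0),('foot bottom corner',(408,10.5),0),('foot front',(276,10.5),0)): print(n,f(u,z))
E
```

```text
cardL [ -2.  -69.1 -37.2]
cardR [  2.  -69.1 -37.2]
cardmid far [ -0.1 -93.  -37.2]
bot [ -0.5 -69.5  34.8]
foot back corner top [  39.6 -118.3   34.9]
box corner bottom [  42.2 -104.6   54.9]
foot bottom corner [  42.  -119.9   54.9]
foot front [ -17.8 -119.9   54.6]
```

Emit:
move_arm(
  moves="20 0 -0.04 0 0 0 0;20 0 -0.08 0 0 0 0;20 0 -0.08 0 0 0 0;20 0 -0.08 0 0 0 0;20 0 -0.08 0 0 0 0",
)

```text
t: 17.25
tcp_pos: [0.6046, -0.1627, 0.055]
orientation: [[0.99, 0.141, 0.004], [0.141, -0.99, -0.002], [0.004, 0.002, -1.0]]
force: [0.3, 0.4, -0.8]
width: 0.0261
```

```bash
python3 - <<'E'
from h import *
np.set_printoptions(precision=4,suppress=True)
p=snap('wrist');o=p['obs'];s=snap('side');c=snap('scene')
L=cv2.resize(p['img'][0:240,200:460,::-1],(390,360))
C=cv2.resize(s['img'][180:300,300:430,::-1],(390,360));
cv2.imwrite('pics/l.png',np.hstack([L,C]));print(o['tcp_pos'],o['width'],o['force'],manip.observe()['tcp_pos'])
E
```

```text
[ 0.6046 -0.1627  0.055 ] 0.026124697369196096 [ 0.2833  0.4466 -0.8426] [ 0.6046 -0.1628  0.055 ]
```

```bash
python3 -c "
from cell import manip
print(manip.hand_in())"
```

```text
the job is handed in; nothing more can be done
None
```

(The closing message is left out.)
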